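# Close the bench dust filter with its keyed cover and wing nut

## Task

Close the small dust filter on the craft bench: of the two handed metal covers use the one whose tab and notch fit the sloping seat, back the wing nut off until it lines up with the cover's slot, and set the cover over nut and stud so that it lies fully home in the seat. Then spin the wing nut clockwise down onto the cover until it is snug, and let go. Leave the other cover and the things on the bench where they are.

Things in the scene. Friction and masses are not known exactly. Their poses are not given: they have to be found in the camera images.
- seat_centre (a point): Centre of the flat floor of the sloping seat on the grey-green dust filter, at the foot of its stud, 150 mm above the bench. z: outward normal and stud axis, tilted 25 degrees from vertical towards the robot; x: up the slope, away from the robot; y: across, to the left. The right cover belongs here with its axes parallel to these, its cover_centre at this point, its top flush with the rim.
- seat_tab (a point): Place of the cover's tab, at x = +35, y = +68, z = +4 mm of the seat_centre frame, same axes. The seat is a recess 165 (x) by 125 mm (y) in a steel rim 8 mm high, 12 mm thick, with a bay here for the tab (41 mm wide, reaching to y = +78.5 mm) and a key 19 mm wide jutting 14 mm inward from the +x side at y = -25 mm. The cover has 2.5 mm of play all round.
- wingnut_mid (a point): Middle of the steel wing nut, captive on the stud: a flat blade 64 mm long (its y axis) and 14 mm thick (its x axis: grip it across this), 24 mm high in the middle, 30 mm at both wings; underside 15 mm below this point. z: stud axis, outward. Backed off, its underside is 14.7 mm above the seat floor; at snug it rests on the 8 mm thick cover. The 10 mm stud ends 46 mm above the floor.
- wingnut (a joint): Turn of the wing nut in rad, growing clockwise (seen from outside) as it tightens; it sinks 1.6 mm per rad. 0: stop, fully backed off, blade along the seat's y axis, where it passes the slot of a cover lying true in the seat; it starts off 0. It meets a seated cover at about 4.2 rad and then takes a growing torque; the thread ends at 4.75. 0.03 N m of friction; it stays where it is left.
- cover_grip (a point): Middle (half-way up) of the upright grip rib of the cover that fits: rib 12 mm thick (x), 60 mm long (y) and 30 mm high on top of the plate; this point is at x = -68, y = 0, z = +23 mm of the cover_centre frame. Axes as the cover's.
- cover_centre (a point): Centre of the underside of the cover that fits: aluminium plate 160 (x) by 120 (y) by 8 mm, 0.3 to 0.5 kg, loose on the bench, rib up (z up). Slot 24 (x) by 72 mm (y) through its middle; grip rib near its -x end (low end of the seat); tab 36 mm wide, standing out 16 mm from its +y edge, centred at x = +35 mm; notch 24 mm wide, 14 mm deep in its +x edge at y = -25 mm.
- cover_tab (a point): Centre of that cover's tab, at x = +35, y = +68, z = +4 mm of the cover_centre frame.
- spare_centre (a point): Centre of the underside of the spare cover: the mirror image of the other (tab on its -y edge, notch in its +x edge at y = +25 mm), same size and metal, loose on the bench; it does not fit this seat. One cover lies left and one right of the filter; which is where changes.
- filter_box: The dust filter box, fixed, about 210 x 220 mm, 200 mm high at the back; origin on the bench under the seat centre, x pointing to its back.
- paint_jar: Bystander: squat paint jar, 64 mm in diameter, 75 mm high, loose; origin under its centre.
- red_block: Bystander: red stained wood block 50 x 75 x 28 mm, loose; origin under its centre.
- tin: Bystander: tin can, 60 mm in diameter, 70 mm high, loose; origin under its centre.
- glue: Bystander: glue bottle, 54 mm in diameter, 150 mm high, loose; origin under its centre.
- offcut: Bystander: wood offcut 120 x 50 x 40 mm, loose; origin under its centre.
Things that resemble listed ones, but are neither listed nor needed, are in the scene too. Leave any blue look-alike of the part that bears cover_grip alone.

How it is judged:
By the outcome, as a careful person would: the job done as asked, in the order asked, and still so for the second after the job is handed in, with the robot touching nothing.
It also fails if it takes over 72 s, if anything falls off the work surface, if the arm or the gripper's body presses on something with over 40 N, if the wrist force passes 120 N, or if a joint passes its speed limit or range.

## Robot

A 7-joint arm with a two-finger parallel gripper is mounted at the origin on the work surface. World frame = base frame: x ahead of the robot, y to its left, z up, the work surface at z = 0. Lengths are in mm, angles in degrees, forces in N, time in s.
With the tool pointing down it reaches from about 425 to 925 mm from the base axis. Payload 6.8 kg.
Tool frame: the origin (TCP) lies where the fingers leave the gripper's body, on its centre line; the fingertips stand 80 mm ahead of it and the grasp point (between the pads) lies 61 mm ahead of it; z points along the fingers, y is the line along which they close (so a half turn about z gives the same grasp; the last joint's range is limited). The gripper opens to 88 mm and grips with 3 to 60 N. Pads are 20 mm wide; open, the fingers measure 115 mm over their backs; the gripper's body (75 mm by 178 mm) begins 61 mm behind the grasp point.
Start: joints at [-77.813, 27.33, 1.283, 89.118, -0.659, 63.558, -4.761], TCP at [212.842, 640.581, 302.664] pointing down, gripper open.
Joint ranges: [-169.35, 169.35], [-19.33, 120.38], [-80.79, 83.38], [13.8, 139.57], [-78.32, 258.32], [9.67, 109.79], [-169.56, 169.56]. Speed limits (degrees/s): [136.94, 136.94, 180, 180, 180, 180, 180].

## Interface

Orientations are given as a 3x3 rotation matrix whose columns are the frame's x, y, z axes.
In Python, from rig import robot gives the robot as it stands.
- The arm moves only by the shell command python3 -m jog 'ROWS' [FORCE]. ROWS is JSON, a list that holds one entry, the list of rows, each a list of 7 numbers: the shift along the tool's x, y, z each as a share of 0.25 m, from -1 to 1, then the turn, a rotation vector about the tool's x, y, z each as a share of pi rad, from -1 to 1, then the gripper command: -1 is fully open, 1 is shut, values between are in proportion. In form: [[[x, y, z, wx, wy, wz, fingers], ...]]. A call has 1 to 5 rows; each row is the pose to reach, as a shift and turn from the pose commanded when the call began, along the tool's axes at that moment, turning the shorter way round; what a row does not reach only later rows make up. A row lasts 1/12 s, in which the tool goes at most 41.7 mm and 7.16 degrees, less where a joint would pass 70% of its speed; a pose out of reach is approached as far as the arm can. A call with a number of a shift or a turn outside -1 to 1 is refused whole. A call with a gripper value outside its range is refused whole. The fingers move at their own pace and stop on an object; FORCE is the grip in N (left out, the last holds). Time passes only in rows, so rows that repeat a pose let the fingers close. It gives the time, the measured TCP pose, the force, the opening and the grip force at its end, in the units of the state.
- robot.get_obs(): the state, without advancing time (a new reading comes with each control period).
- robot.snapshot(name): name is "scene" or "top" or "wrist"; returns a dict with "img" (400x640x3 uint8, red, green, blue), "intrinsics" (3x3 intrinsics, pixels), "dist_coeffs" ([k1, k2, p1, p2, k3] as OpenCV has them; the pictures are not rectified), "rvec" (rotation vector, rad) and "tvec" (3), from world to camera coordinates, as OpenCV has them; the wrist camera has in their place "mount" (4x4, takes a point from camera to tool coordinates, whose origin is the TCP and whose axes are the flange's). Camera axes: x right, y down, z forward; pixel columns grow to the right and rows downward; lengths in mm; the calibration is good to about 2 mm. A picture is of the moment at which its call begins: read the wrist's pose just before it. There is no depth.
- robot.close_job(): hands the job in; it is judged then, once.
The state is a dict: "time_s": time; "joint_positions": joint angles; "joint_velocities": joint speeds; "effort": joint torques, N m; "tcp_pos": TCP position; "eef_rot": TCP orientation; "ft_force": force on the tool from outside, world axes, zero at the start; "wrist_torque": the same for the moment, N m; "grip_width": finger opening in mm; "finger_force": force on a finger pad.
Only numpy, scipy, OpenCV 4.12 (cv2) and the standard library are available. Lean on these libraries where they do the work, as an engineer would, in place of code of your own. Each camera call takes 0.05 s, during which the arm holds its last target. There are 200 camera calls.

## Working session

There is one attempt and no reset: what is moved stays moved. The work goes in short steps, Python scripts to look and compute and a shell command to move; the robot and the scene stay as the last step left them, time stands still between calls to the robot, and variables do not carry over. Pictures are saved under pics/ and viewed, at most 10 in all, crops included, and the job is handed in when it is done.

```bash
ls; mkdir -p pics; cat > h.py <<'E'
import numpy as np, cv2
from rig import robot
def snap(name,fn=None):
    o=robot.get_obs(); s=robot.snapshot(name)
    K=np.array(s["intrinsics"],float); d=np.array(s["dist_coeffs"],float)
    if name=="wrist":
        M=np.array(s["mount"],float); T=np.eye(4); T[:3,:3]=o["eef_rot"]; T[:3,3]=o["tcp_pos"]; C=T@M
        R=C[:3,:3].T; t=-R@C[:3,3]
    else:
        R=cv2.Rodrigues(np.array(s["rvec"],float))[0]; t=np.array(s["tvec"],float).ravel()
    if fn: cv2.imwrite("pics/"+fn,s["img"][:,:,::-1])
    return dict(img=s["img"],K=K,d=d,R=R,t=t)
def ray(c,px):
    u=cv2.undistortPoints(np.array(px,float).reshape(-1,1,2),c["K"],c["d"]).reshape(-1,2)
    D=np.c_[u,np.ones(len(u))]@c["R"]; return -c["R"].T@c["t"],D
def plane(c,px,z):
    o,D=ray(c,px); return o+D*((z-o[2])/D[:,2])[:,None]
def proj(c,P):
    return cv2.projectPoints(np.array(P,float).reshape(-1,1,3),cv2.Rodrigues(c["R"])[0],c["t"],c["K"],c["d"])[0].reshape(-1,2)
E
python3 - <<'E'
from h import *
import pickle
a=snap("scene","s0.png");b=snap("top","t0.png");pickle.dump((a,b),open("c0.pkl","wb"))
for c in(a,b): print(-c["R"].T@c["t"])
print(robot.get_obs())
E
```

```text
pics
[1264.79346291 -149.32850675  978.96536314]
[ 385.75242939   96.85772529 1211.44473101]
{'time_s': 0.1, 'joint_positions': array([-77.81653555,  27.37036643,   1.28152564,  89.16813756,
        -0.65741012,  63.55742556,  -4.75914364]), 'joint_velocities': array([ 0.06652079, -0.12707532,  0.03833135, -0.14437165, -0.0253144 ,
       -0.02145106, -0.01818465]), 'effort': array([ 3.97045820e-03, -5.84096396e+01,  1.53994549e+00, -2.73313111e+01,
       -5.41605789e-02,  1.31198158e-02,  7.67371557e-05]), 'tcp_pos': array([212.70633801, 640.21090979, 301.82066072]), 'eef_rot': array([[-9.49017102e-01,  3.15224396e-01, -3.47696090e-04],
       [ 3.15224554e-01,  9.49015918e-01, -1.50624655e-03],
       [-1.44836533e-04, -1.53905608e-03, -9.99998805e-01]]), 'ft_force': array([0.49152936, 0.74056595, 0.21532812]), 'wrist_torque': array([-0.01433677, -0.01282741,  0.01046245]), 'finger_force': 0.0, 'grip_width': 88.24219374084294}
```

View pics/t0.png

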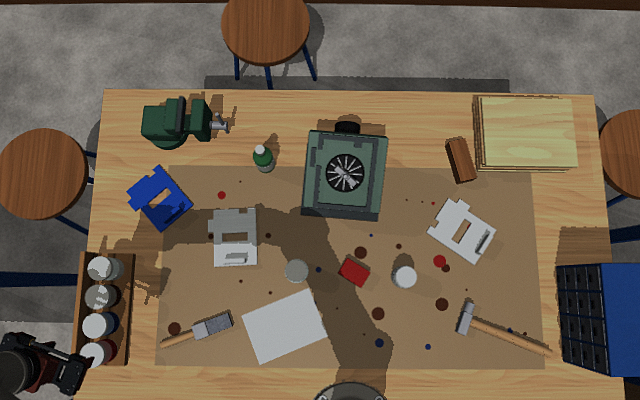

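View pics/s0.png

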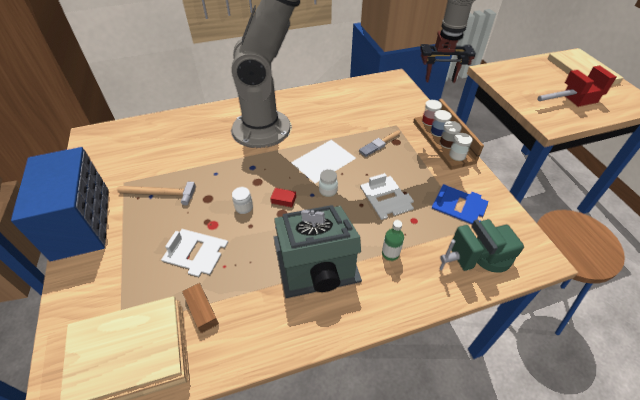

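The top view has one cover left of the filter (234,237) and one right (462,230). The filter is at (345,172) and the blue look-alike at (160,198). I'll zoom in on the covers and the nut.

```bash
python3 - <<'E'
import pickle,cv2,numpy as np
a,b=pickle.load(open("c0.pkl","rb"))
I=b["img"][:,:,::-1]
f=lambda x,y,w,h,k:cv2.resize(I[y:y+h,x:x+w],None,fx=k,fy=k,interpolation=cv2.INTER_CUBIC)
A=np.hstack([f(195,195,80,80,5),f(420,190,80,80,5)])
J=a["img"][:,:,::-1]
B=np.hstack([f(300,120,100,50*2,2),np.zeros((200,1,3),np.uint8)])
B=cv2.resize(I[122:222,295:395],(300,300),interpolation=cv2.INTER_CUBIC)
C=cv2.resize(J[195:255,270:370],(500,300),interpolation=cv2.INTER_CUBIC)
cv2.imwrite("pics/z0.png",np.vstack([A[:300],np.hstack([B,C])]))
E
```

```text
(no output)
```

View pics/z0.png

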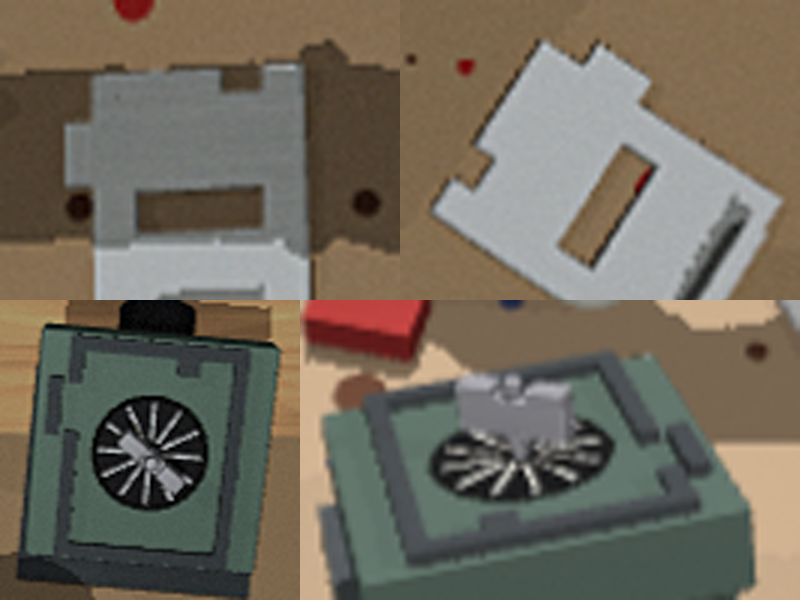

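The left cover fits: seen with the rib at the low end, its tab is on +y and its notch at -y. The right one has its tab on -y, so it is the spare. The blade is about 45° clockwise off the seat's y axis. Next are coarse positions and the wrist camera mount.

```bash
python3 - <<'E'
import pickle
from h import *
a,b=pickle.load(open("c0.pkl","rb"))
np.set_printoptions(precision=1,suppress=True)
print("cover plate TL,TR",plane(b,[(213.4,209.4),(255.6,208.0)],8))
print("plate BL,BR",plane(b,[(214,266),(257,265)],8))
c=[(70/3+295,337/3+122),(250/3+295,350/3+122),(57/3+295,555/3+122),(240/3+295,560/3+122)]
# outer rim: +-(94.5), top at z 158 +- 94.5*sin25
z=[158/1+94.5*np.sin(np.radians(25))]*2+[158-94.5*np.sin(np.radians(25))]*2
for p,h in zip(c,z): print("rim",plane(b,[p],h))
print("nut",plane(b,[(150/3+295,464/3+122)],180))
s=robot.snapshot("wrist"); print(np.array(s["mount"]),s["intrinsics"],s["dist_coeffs"])
for n,p,h in [("glue",(263,163),0),("jar1",(297,270),75),("jar2",(404,277),70),("red",(354,272),28)]: print(n,plane(b,[p],h))
E
```

```text
cover plate TL,TR [[577.5 387.1   8. ]
 [582.9 267.    8. ]]
plate BL,BR [[418.2 377.2   8. ]
 [422.6 257.6   8. ]]
rim [[490.3  89.5 197.9]]
rim [[481.6 -52.3 197.9]]
rim [[317.5  97.9 118.1]]
rim [[315.  -53.5 118.1]]
nut [[392.3  25.3 180. ]]
[[  0.   -1.   -0.3  83. ]
 [  1.    0.   -0.   -0.3]
 [  0.   -0.3   1.  -82.5]
 [  0.    0.    0.    1. ]] [[318.7   0.  319.6]
 [  0.  318.7 201.4]
 [  0.    0.    1. ]] [-0.1  0.   0.   0.   0. ]
glue [[717.3 251.3   0. ]]
jar1 [[408.8 143.5  75. ]]
jar2 [[ 393.6 -137.2   70. ]]
red [[406.1  -9.8  28. ]]
```

```bash
python3 - <<'E'
import pickle
from h import *
a,b=pickle.load(open("c0.pkl","rb"))
np.set_printoptions(precision=1,suppress=True)
c=[(70/3+295,37/3+122),(250/3+295,50/3+122),(57/3+295,255/3+122),(240/3+295,260/3+122)]
z=[157+94.5*np.sin(np.radians(25))]*2+[157-94.5*np.sin(np.radians(25))]*2
P=[plane(b,[p],h)[0] for p,h in zip(c,z)]
print(np.array(P),np.mean(P,0))
print("nut",plane(b,[(150/3+295,164/3+122)],185))
E
```

```text
[[738.   91.8 196.9]
 [728.5 -56.3 196.9]
 [569.3 100.8 117.1]
 [566.7 -56.7 117.1]] [650.6  19.9 157. ]
nut [[634.2  25.4 185. ]]
```

```bash
cat >> h.py <<'E'
from scipy.spatial.transform import Rotation as Ro, Slerp
A25=np.radians(25)
def seatR(yaw):  # seat frame axes for filter yaw (deg)
    c,s=np.cos(A25),np.sin(A25)
    return Ro.from_euler('z',yaw,degrees=True).as_matrix()@np.array([[c,0,-s],[0,1,0],[s,0,c]])
def toolR(zdir,ydir):
    z=np.array(zdir,float);z/=np.linalg.norm(z);y=np.array(ydir,float);y-=z*(y@z);y/=np.linalg.norm(y)
    return np.c_[np.cross(y,z),y,z]
def plan(way,start=None):
    """way: list of (R, tcp, ncalls). prints the numbers for each call"""
    o=robot.get_obs(); R0,p0=start or (np.array(o["eef_rot"]),np.array(o["tcp_pos"]))
    for R1,p1,n in way:
        sl=Slerp([0,1],Ro.from_matrix([R0,R1])); ps=[p0+(np.array(p1)-p0)*k/n for k in range(n+1)]
        for k in range(n):
            Ra,Rb=sl(k/n),sl((k+1)/n); d=Ra.as_matrix().T@(ps[k+1]-ps[k]); w=(Ra.inv()*Rb).as_rotvec()
            print(np.round(d/250,3).tolist(),np.round(w/np.pi,4).tolist()," mm",round(np.linalg.norm(d)),"deg",round(np.degrees(np.linalg.norm(w)),1))
        R0,p0=R1,np.array(p1,float)
def st():
    o=robot.get_obs(); np.set_printoptions(precision=2,suppress=True)
    print("t",round(o["time_s"],2),"q",o["joint_positions"],"p",o["tcp_pos"],"F",o["ft_force"],"T",o["wrist_torque"],"w",round(o["grip_width"],1),"ff",round(o["finger_force"],1)); print(np.array(o["eef_rot"]).tolist())
E
python3 - <<'E'
from h import *
S=seatR(-2)
for sg in(1,-1):
    R=toolR(-S[:,2],sg*S[:,0]); print(sg); plan([(R,[560,20,350],5)])
E
```

```text
1
[-0.42, -0.383, -0.038] [-0.0239, -0.0178, 0.0804]  mm 142 deg 15.4
[-0.504, -0.263, -0.036] [-0.0239, -0.0178, 0.0804]  mm 142 deg 15.4
[-0.555, -0.126, -0.021] [-0.0239, -0.0178, 0.0804]  mm 142 deg 15.4
[-0.57, 0.017, 0.006] [-0.0239, -0.0178, 0.0804]  mm 142 deg 15.4
[-0.546, 0.157, 0.044] [-0.0239, -0.0178, 0.0804]  mm 142 deg 15.4
-1
[-0.42, -0.383, -0.038] [0.0192, -0.0258, -0.1161]  mm 142 deg 21.7
[-0.256, -0.509, 0.017] [0.0192, -0.0258, -0.1161]  mm 142 deg 21.7
[-0.055, -0.564, 0.063] [0.0192, -0.0258, -0.1161]  mm 142 deg 21.7
[0.155, -0.541, 0.092] [0.0192, -0.0258, -0.1161]  mm 142 deg 21.7
[0.344, -0.443, 0.102] [0.0192, -0.0258, -0.1161]  mm 142 deg 21.7
```

```bash

python3 -m jog '[[[-0.42,-0.383,-0.038,-0.0239,-0.0178,0.0804,-1],[-0.42,-0.383,-0.038,-0.0239,-0.0178,0.0804,-1],[-0.42,-0.383,-0.038,-0.0239,-0.0178,0.0804,-1],[-0.42,-0.383,-0.038,-0.0239,-0.0178,0.0804,-1],[-0.42,-0.383,-0.038,-0.0239,-0.0178,0.0804,-1]]]'
python3 -m jog '[[[-0.504,-0.263,-0.036,-0.0239,-0.0178,0.0804,-1],[-0.504,-0.263,-0.036,-0.0239,-0.0178,0.0804,-1],[-0.504,-0.263,-0.036,-0.0239,-0.0178,0.0804,-1],[-0.504,-0.263,-0.036,-0.0239,-0.0178,0.0804,-1],[-0.504,-0.263,-0.036,-0.0239,-0.0178,0.0804,-1]]]'
python3 -m jog '[[[-0.555,-0.126,-0.021,-0.0239,-0.0178,0.0804,-1],[-0.555,-0.126,-0.021,-0.0239,-0.0178,0.0804,-1],[-0.555,-0.126,-0.021,-0.0239,-0.0178,0.0804,-1],[-0.555,-0.126,-0.021,-0.0239,-0.0178,0.0804,-1],[-0.555,-0.126,-0.021,-0.0239,-0.0178,0.0804,-1]]]'
python3 - <<'E'
from h import *
st(); snap("wrist")
S=seatR(-2); R=toolR(-S[:,2],S[:,0]); plan([(R,[560,20,350],2)])
E
```

```text
time_s: 0.57
tcp_pos: [285.7, 512.3, 312.7]
eef_rot: [[-0.835, 0.544, 0.084], [0.549, 0.835, 0.041], [-0.048, 0.081, -0.996]]
ft_force: [0.1, 0.5, -0.3]
grip_width: 87.7
finger_force: 0.0
time_s: 0.98
tcp_pos: [353.8, 389.4, 322.0]
eef_rot: [[-0.667, 0.725, 0.173], [0.742, 0.668, 0.063], [-0.07, 0.171, -0.983]]
ft_force: [0.3, 0.6, -0.6]
grip_width: 87.8
finger_force: 0.0
time_s: 1.4
tcp_pos: [422.8, 266.5, 331.5]
eef_rot: [[-0.455, 0.85, 0.265], [0.888, 0.456, 0.061], [-0.069, 0.262, -0.962]]
ft_force: [0.2, 0.7, -0.6]
grip_width: 88.3
finger_force: 0.0
t 1.4 q [-63.66   2.28  21.02 120.01   9.92  44.56 -21.34] p [422.78 266.45 331.51] F [ 0.17  0.75 -0.65] T [-0.12  0.26  0.01] w 88.3 ff 0.0
[[-0.4551049007044635, 0.8502380309934899, 0.2645275411126295], [0.8877487841612519, 0.45631656337516685, 0.06064066465414612], [-0.06914929916492053, 0.26243186666598023, -0.9624696825267846]]
[-0.57, 0.016, 0.006] [-0.0237, -0.018, 0.0801]  mm 143 deg 15.4
[-0.547, 0.156, 0.045] [-0.0237, -0.018, 0.0801]  mm 143 deg 15.4
```

```bash

python3 -m jog '[[[-0.57,0.016,0.006,-0.0237,-0.018,0.08,-1],[-0.57,0.016,0.006,-0.0237,-0.018,0.08,-1],[-0.57,0.016,0.006,-0.0237,-0.018,0.08,-1],[-0.57,0.016,0.006,-0.0237,-0.018,0.08,-1],[-0.57,0.016,0.006,-0.0237,-0.018,0.08,-1]]]' | grep tcp
python3 -m jog '[[[-0.547,0.156,0.045,-0.0237,-0.018,0.08,-1],[-0.547,0.156,0.045,-0.0237,-0.018,0.08,-1],[-0.547,0.156,0.045,-0.0237,-0.018,0.08,-1],[-0.547,0.156,0.045,-0.0237,-0.018,0.08,-1],[-0.547,0.156,0.045,-0.0237,-0.018,0.08,-1]]]' | grep tcp
python3 - <<'E'
from h import *
import pickle
st(); c=snap("wrist","w1.png"); pickle.dump(c,open("w1.pkl","wb"))
E
```

```text
tcp_pos: [491.9, 143.2, 341.1]
tcp_pos: [561.7, 19.4, 350.4]
t 2.28 q [-45.82   4.08  37.44 118.29   4.03  33.89 -13.81] p [561.66  19.43 350.42] F [0.01 1.05 0.44] T [-0.08  0.48  0.  ] w 88.0 ff 0.0
[[0.034633278965380924, 0.905178872023715, 0.4236174519893877], [0.999398309999418, -0.030568514350442378, -0.01638852954703064], [-0.0018851945292730674, 0.4239301541200884, -0.9056929228327365]]
```

View pics/w1.png

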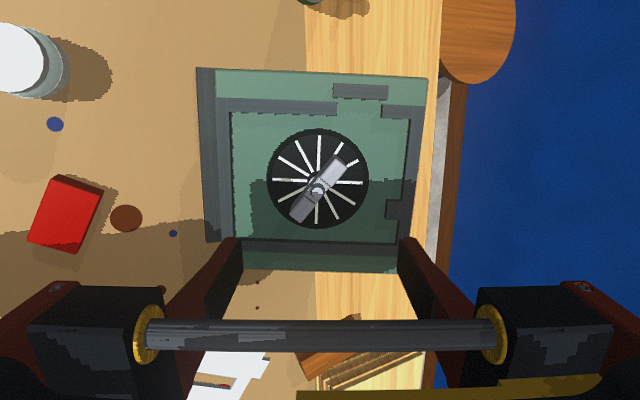

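The nut is at (319,188), with the blade running from (295,218) to (341,160). The seat recess spans about (229..409, 112..240), with the key at (395,209). I'll take an enlarged crop for the corner pixels.

```bash
python3 - <<'E'
import cv2
I=cv2.imread("pics/w1.png")[60:260,190:440]
I=cv2.convertScaleAbs(I,alpha=1.6,beta=10)
cv2.imwrite("pics/z1.png",cv2.resize(I,(750,600),interpolation=cv2.INTER_CUBIC))
E
```

```text
(no output)
```

View pics/z1.png

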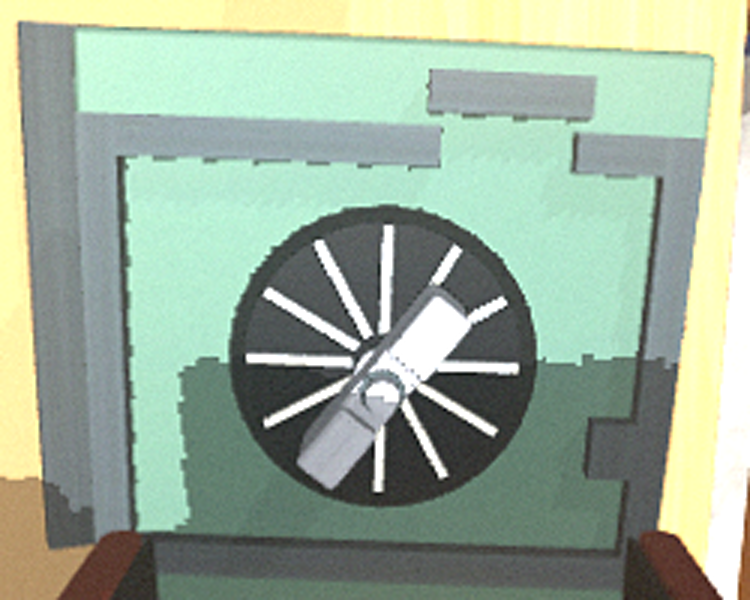

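```bash
cat >> h.py <<'E'
def onseat(c,px,C,S,h):
    o,D=ray(c,px); n=S[:,2]; s=((np.array(C)+n*h-o)@n)/(D@n)
    return (o+D*s[:,None]-C)@S
E
python3 - <<'E'
from h import *
import pickle
c=pickle.load(open("w1.pkl","rb")); np.set_printoptions(precision=1,suppress=True)
f=lambda *p:[(x/3+190,y/3+60) for x,y in p]
C=np.array([654,20,150.]);S=seatR(-2)
E=onseat(c,f((119,157),(440,167),(575,172),(662,178),(131,533),(635,418),(587,418),(587,477)),C,S,8); print(E)
print("disc",onseat(c,f((384,356),(231,356),(537,356),(384,206),(384,507)),C,S,0))
# blade tips (top faces), stud top
for h in (38,45): print("blade",h,onseat(c,f((447,306),(320,473),(382,390)),C,S,h))
print("stud top",onseat(c,f((382,388)),C,S,46))
E
```

```text
[[-80.3  69.7   8. ]
 [ 16.1  66.5   8. ]
 [ 56.7  65.3   8. ]
 [ 83.2  63.8   8. ]
 [-86.1 -52.9   8. ]
 [ 80.7 -12.1   8. ]
 [ 65.  -12.1   8. ]
 [ 66.4 -32.5   8. ]]
disc [[ -0.7   6.4   0. ]
 [-50.6   6.4  -0. ]
 [ 49.1   6.5  -0. ]
 [ -0.7  54.3   0. ]
 [ -0.7 -46.5   0. ]]
blade 38 [[ 17.1  29.9  38. ]
 [-19.5 -20.   38. ]
 [ -1.1   5.5  38. ]]
blade 45 [[ 16.6  31.2  45. ]
 [-19.  -17.4  45. ]
 [ -1.1   7.4  45. ]]
stud top [[-1.1  8.3 46. ]]
```

```bash
cat >> h.py <<'E'
YAW=-4.4; C=np.array([653.3,24.1,150.]); S=seatR(YAW); X,Y,N=S.T
def nutpose(phi,h):  # phi deg clockwise, grasp point height above floor
    a=np.radians(phi); return toolR(-N,np.cos(a)*X-np.sin(a)*Y), C+N*(h+61)
E
python3 - <<'E'
from h import *
import pickle
c=pickle.load(open("w1.pkl","rb")); np.set_printoptions(precision=1,suppress=True)
f=lambda *p:[(x/3+190,y/3+60) for x,y in p]
print(onseat(c,f((119,157),(440,167),(575,172),(662,178),(131,533),(635,418)),C,S,8))
b=onseat(c,f((447,306),(320,473)),C,S,43.5);print(b); d=b[0]-b[1]; print(np.degrees(np.arctan2(d[0],d[1])))
plan([(*nutpose(34,95),1),(*nutpose(34,35),1)])
E
```

```text
[[-82.1  62.4   8. ]
 [ 14.5  62.9   8. ]
 [ 55.3  63.2   8. ]
 [ 81.9  62.7   8. ]
 [-82.7 -59.7   8. ]
 [ 81.9 -13.    8. ]]
[[ 16.5  26.7  43.5]
 [-17.4 -23.2  43.5]]
34.18717936912778
[0.034, -0.002, 0.257] [-0.0016, -0.0054, 0.2019]  mm 65 deg 36.4
[0.0, 0.0, 0.24] [0.0, 0.0, 0.0]  mm 60 deg 0.0
```

```bash

python3 -m jog '[[[0.034,-0.002,0.257,-0.0016,-0.0054,0.202,-1],[0.034,-0.002,0.257,-0.0016,-0.0054,0.202,-1],[0.034,-0.002,0.257,-0.0016,-0.0054,0.202,-1],[0.034,-0.002,0.257,-0.0016,-0.0054,0.202,-1],[0.034,-0.002,0.257,-0.0016,-0.0054,0.202,-1]]]' >/dev/null
python3 -m jog '[[[0,0,0,0,0,0.006,-1],[0,0,0,0,0,0.006,-1]]]' |grep tcp
python3 - <<'E'
from h import *
st(); snap("wrist","w2.png")
plan([(*nutpose(34,35),1)])
E
```

```text
tcp_pos: [586.4, 31.3, 290.7]
t 2.92 q [-49.43  13.79  43.83 119.37  -9.6   26.36 -39.34] p [586.45  31.26 290.72] F [ 0.49 -0.27  0.17] T [-0.07  0.49  0.05] w 88.1 ff 0.0
[[0.5704266828077837, 0.7056667062258016, 0.4202950145616008], [0.7859526071891502, -0.6175674017711581, -0.029816162097064308], [0.23852022722084895, 0.3473398969223795, -0.9068975119672925]]
[-0.002, 0.008, 0.24] [-0.0007, -0.0004, -0.0008]  mm 60 deg 0.2
```

View pics/w2.png

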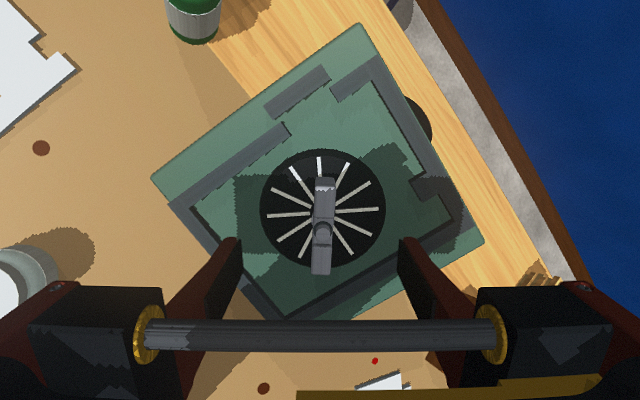

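The blade at (323,225) is centred between the fingers and lined up to within about 2°. I'll descend, grip and back it off.

```bash

python3 -m jog '[[[-0.002,0.008,0.24,0,0,0,-1],[-0.002,0.008,0.24,0,0,0,-1],[-0.002,0.008,0.24,0,0,0,-1],[-0.002,0.008,0.24,0,0,0,0.3],[-0.002,0.008,0.24,0,0,0,1]]]' 15 |tail -4
python3 -m jog '[[[0,0,0,0,0,0,1],[0,0,0,0,0,0,1],[0,0,0,0,0,0,1],[0,0,0,0,0,0,1]]]' |tail -4
python3 -c "from h import *;st()"
```

```text
eef_rot: [[0.575, 0.701, 0.422], [0.782, -0.622, -0.032], [0.24, 0.348, -0.906]]
ft_force: [-0.1, -0.8, 0.2]
grip_width: 77.9
finger_force: 0.0
eef_rot: [[0.575, 0.701, 0.422], [0.782, -0.623, -0.031], [0.241, 0.348, -0.906]]
ft_force: [-0.9, -0.0, -0.0]
grip_width: 51.3
finger_force: 0.0
t 3.72 q [-39.83  20.68  35.79 118.63 -19.    20.58 -30.94] p [613.12  24.35 238.22] F [-0.93 -0.04 -0.04] T [-0.04  0.52  0.03] w 51.3 ff 0.0
[[0.5749428788297634, 0.7008975443973582, 0.4221176593566031], [0.781975877112846, -0.6225151775166675, -0.031441713932084114], [0.24073722956065402, 0.3481630164436555, -0.9059956403230183]]
```

```bash

for i in 1 2; do python3 -m jog '[[[0,0,0,0,0,0,1],[0,0,0,0,0,0,1],[0,0,0,0,0,0,1],[0,0,0,0,0,0,1]]]' |tail -4; done
python3 -c "from h import *;st()"
```

```text
eef_rot: [[0.576, 0.701, 0.421], [0.782, -0.623, -0.032], [0.24, 0.348, -0.906]]
ft_force: [0.3, -0.3, 0.4]
grip_width: 24.8
finger_force: 0.0
eef_rot: [[0.575, 0.703, 0.417], [0.782, -0.622, -0.03], [0.238, 0.344, -0.908]]
ft_force: [-7.2, 3.5, 3.6]
grip_width: 13.9
finger_force: 15.0
t 4.38 q [-39.82  20.72  35.66 118.73 -19.04  20.74 -30.94] p [611.37  25.34 236.48] F [-7.2   3.55  3.65] T [0.62 1.58 0.26] w 13.9 ff 15.0
[[0.575402887864595, 0.7034719126500208, 0.4171795593621594], [0.7824223987867424, -0.6220104502518999, -0.030301644414597876], [0.23817368980196815, 0.34384628526414274, -0.9083187907316274]]
```

```bash

python3 -m jog '[[[0,-0.01,0,0,0,0,1],[0,-0.01,0,0,0,0,1]]]' |tail -3
python3 -m jog '[[[0,0,0,0,0,-0.04,1],[0,0,0,0,0,-0.08,1],[0,0,0,0,0,-0.12,1],[0,0,0,0,0,-0.16,1],[0,0,0,0,0,-0.16,1]]]' |tail -3
python3 -c "from h import *;st()"
```

```text
ft_force: [-1.3, -0.5, 0.5]
grip_width: 14.1
finger_force: 15.0
ft_force: [-3.1, 0.1, 6.4]
grip_width: 14.3
finger_force: 15.0
t 4.97 q [-34.17  19.38  28.33 118.51  -9.87  19.98 -10.45] p [611.87  24.93 237.59] F [-3.08  0.11  6.38] T [-0.24  0.59 -0.11] w 14.3 ff 15.0
[[0.1616784635793017, 0.891701244562842, 0.4227634857218805], [0.9860183807540106, -0.16348358109475924, -0.03226254062642758], [0.04034634097257146, 0.4220687256330557, -0.9056655914920329]]
```

```bash

for i in 1 2 3; do python3 -m jog '[[[0,0,0,0,0,-0.008,1],[0,0,0,0,0,-0.016,1],[0,0,0,0,0,-0.016,1]]]' >/dev/null
python3 -c "
from h import *
o=robot.get_obs();R=np.array(o['eef_rot']);np.set_printoptions(precision=3,suppress=True)
print(o['time_s'],'phi',np.degrees(np.arctan2(-R[:,1]@Y,R[:,1]@X)),'Tz',o['wrist_torque']@R[:,2],R.T@o['ft_force'],(o['tcp_pos']-C)@S)"; done
```

```text
5.2167 phi 2.857274831288969 Tz -0.1153559882715298 [-1.285 -0.182 -7.774] [-0.37  -2.327 96.881]
5.4667 phi -0.014374470236129363 Tz 0.00447427091049031 [-1.291  0.725 -8.627] [-0.237 -2.325 96.957]
5.7167 phi -2.8233070404678084 Tz 0.3130843730314433 [-1.616 -0.802 -7.612] [-0.164 -2.465 96.945]
```

```bash

python3 -m jog '[[[0,0,0,0,0,0.014,1],[0,0,0,0,0,0.014,0.5],[0,0,0,0,0,0.014,-1],[0,0,0,0,0,0.014,-1],[0,0,0,0,0,0.014,-1]]]' |tail -3
python3 -m jog '[[[0,0,0,0,0,0,-1],[0,0,-0.16,0,0,0,-1],[0,0,-0.32,0,0,0,-1],[0,0,-0.4,0,0,0,-1],[0,0,-0.4,0,0,0,-1]]]' |tail -3
python3 - <<'E'
from h import *
st(); snap("wrist","w3.png")
R=toolR([0,0,-1],[np.cos(.05),np.sin(.05),0])
plan([(R,[500,330,320],2)])
E
```

```text
ft_force: [0.2, -0.1, -0.1]
grip_width: 36.7
finger_force: 0.0
ft_force: [0.1, 0.4, -0.3]
grip_width: 70.6
finger_force: 0.0
t 6.55 q [-44.86   6.8   35.89 118.68   3.73  31.24 -16.84] p [569.79  28.89 331.2 ] F [ 0.08  0.36 -0.25] T [ 0.02  0.38 -0.  ] w 70.6 ff 0.0
[[0.07034490004176888, 0.9018145737318672, 0.42635908532940187], [0.9975222742157567, -0.06400374784916672, -0.02920329955133376], [0.0009526182541743071, 0.42735698761816326, -0.9040824617546737]]
[0.59, -0.171, -0.06] [0.0699, 0.0042, -0.0187]  mm 154 deg 13.0
[0.6, -0.145, -0.017] [0.0699, 0.0042, -0.0187]  mm 154 deg 13.0
```

View pics/w3.png

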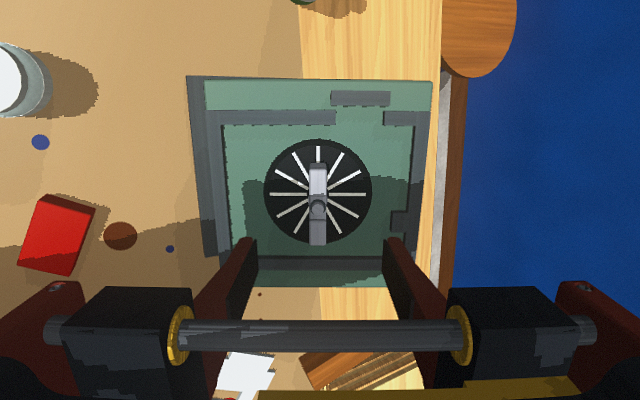

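The blade now runs straight along the seat's y axis, from (318,165) to (317,245). Next is the cover.

```bash

python3 -m jog '[[[0.59,-0.171,-0.06,0.07,0.004,-0.019,-1],[0.59,-0.171,-0.06,0.07,0.004,-0.019,-1],[0.59,-0.171,-0.06,0.07,0.004,-0.019,-1],[0.59,-0.171,-0.06,0.07,0.004,-0.019,-1],[0.59,-0.171,-0.06,0.07,0.004,-0.019,-1]]]' |grep tcp
python3 -m jog '[[[0.6,-0.145,-0.017,0.07,0.004,-0.019,-1],[0.6,-0.145,-0.017,0.07,0.004,-0.019,-1],[0.6,-0.145,-0.017,0.07,0.004,-0.019,-1],[0.6,-0.145,-0.017,0.07,0.004,-0.019,-1],[0.6,-0.145,-0.017,0.07,0.004,-0.019,-1]]]' |grep tcp
python3 -m jog '[[[0,0,0,0,0,0,-1]]]' |grep tcp
python3 - <<'E'
from h import *
import pickle
st(); c=snap("wrist"); pickle.dump(c,open("w4.pkl","wb"))
P=proj(c,[[500,322,8]])[0]; print(P)
x,y=(P-[150,110]).astype(int).clip(0); I=c["img"][y:y+220,x:x+300,::-1]; print(x,y)
cv2.imwrite("pics/w4.png",cv2.resize(I,None,fx=2.5,fy=2.5,interpolation=cv2.INTER_CUBIC))
E
```

```text
tcp_pos: [532.9, 186.9, 320.1]
tcp_pos: [497.1, 336.9, 314.5]
tcp_pos: [499.1, 331.1, 315.1]
t 7.52 q [-58.3   20.7   24.38 100.17  -9.52  61.68 -27.6 ] p [499.07 331.08 315.1 ] F [ 0.3  -0.49  0.36] T [-0.11  0.    0.04] w 87.9 ff 0.0
[[-0.054123992650178476, 0.9985108015613261, -0.006839048542096367], [0.9985222110413804, 0.054088478085562726, -0.005275471108904943], [-0.004897701158370966, -0.0071144714311978646, -0.9999626977140788]]
[322.4 176.9]
172 66
```

View pics/w4.png

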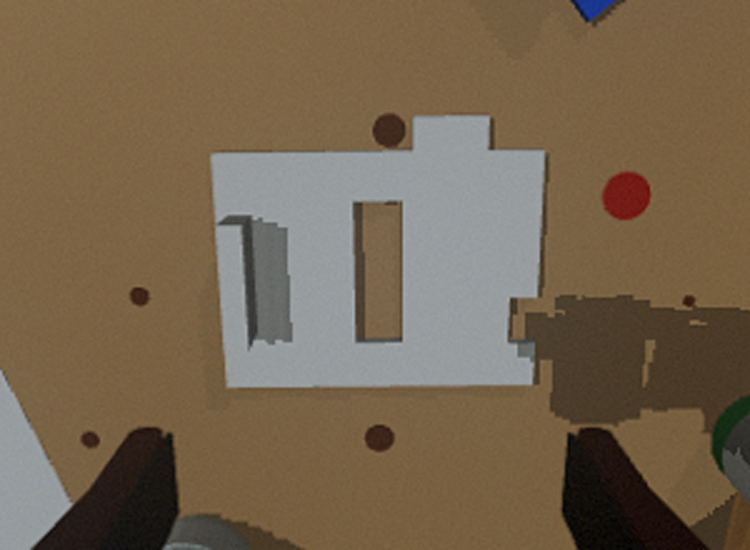

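The cover fits the description: tab at (452,130) up and to the right (+y, +x), notch at (520,320), rib at (235,285).

```bash
python3 - <<'E'
from h import *
import pickle
c=pickle.load(open("w4.pkl","rb")); np.set_printoptions(precision=1,suppress=True)
f=lambda *p:[(x/2.5+172,y/2.5+66) for x,y in p]
q=plane(c,f((211,153),(546,150),(227,386),(534,384)),8)[:,:2]; print(q,q.mean(0))
m=np.array([[-80,60],[80,60],[-80,-60],[80,-60]],float)
M=m-m.mean(0);Q=q-q.mean(0); a=np.arctan2((M[:,0]*Q[:,1]-M[:,1]*Q[:,0]).sum(),(M*Q).sum()); print("yaw",np.degrees(a))
print("tab",plane(c,f((413,116),(491,116)),8)," slot",plane(c,f((354,202),(403,202),(354,342),(403,342)),8).mean(0))
r=plane(c,f((218,223),(241,225),(230,346),(248,346)),38); print("rib",r,r.mean(0))
Rc=np.array([[np.cos(a),-np.sin(a)],[np.sin(a),np.cos(a)]])
print("grip pred",q.mean(0)+Rc@[-68,0])
E
```

```text
[[417.3 378.8]
 [577.7 389.1]
 [425.3 259.3]
 [585.7 269.7]] [501.5 324.2]
yaw 3.7423170401816552
tab [[513.  401.1   8. ]
 [549.8 403.2   8. ]]  slot [501.1 323.8   8. ]
rib [[426.5 350.3  38. ]
 [436.9 350.   38. ]
 [432.1 291.7  38. ]
 [440.7 292.2  38. ]] [434.  321.1  38. ]
grip pred [433.7 319.8]
```

```bash
cat >> h.py <<'E'
CY=np.radians(3.74)
def covpose(z): return toolR([0,0,-1],[np.cos(CY),np.sin(CY),0]),np.array([433.8,320.3,z+61])
E
python3 -c "
from h import *
plan([(*covpose(95),1)])"
```

```text
[-0.018, -0.262, 0.64] [-0.002, 0.0017, -0.0046]  mm 173 deg 0.9
```

```bash

python3 -m jog '[[[-0.018,-0.262,0.64,-0.002,0.0017,-0.0046,-1],[-0.018,-0.262,0.64,-0.002,0.0017,-0.0046,-1],[-0.018,-0.262,0.64,-0.002,0.0017,-0.0046,-1],[-0.018,-0.262,0.64,-0.002,0.0017,-0.0046,-1],[-0.018,-0.262,0.64,-0.002,0.0017,-0.0046,-1]]]' >/dev/null
python3 -m jog '[[[0,0,0,0,0,0,-1],[0,0,0,0,0,0,-1],[0,0,0,0,0,0,-1]]]' |grep tcp
python3 -c "
from h import *
st();plan([(*covpose(30.5),1)])"
```

```text
tcp_pos: [436.7, 321.5, 160.1]
t 8.23 q [-58.92  26.52  20.2  115.55 -13.95  39.78 -26.35] p [436.67 321.49 160.08] F [0.16 1.64 0.36] T [-0.04  0.1  -0.09] w 87.9 ff 0.0
[[-0.06285709335002117, 0.9980082559584288, 0.005339181061022494], [0.9980126654202726, 0.06283177700170783, 0.00478408398038237], [0.004439085075822125, 0.005629283935221478, -0.999974302512853]]
[-0.005, -0.013, 0.274] [0.0018, -0.0014, -0.0008]  mm 69 deg 0.4
```

```bash

python3 -m jog '[[[-0.005,-0.013,0.12,0.0018,-0.0014,-0.0008,-0.5],[-0.005,-0.013,0.2,0.0018,-0.0014,-0.0008,-0.5],[-0.005,-0.013,0.26,0.0018,-0.0014,-0.0008,-0.5],[-0.005,-0.013,0.26,0.0018,-0.0014,-0.0008,-0.5],[-0.005,-0.013,0.26,0.0018,-0.0014,-0.0008,-0.5]]]' 55 >/dev/null
python3 -c "
from h import *
st();plan([(*covpose(30.5),1)])"
```

```text
t 8.65 q [-56.49  32.65  17.04 117.18 -17.08  32.64 -23.69] p [432.42 320.19  93.99] F [-0.58  0.39 -0.14] T [-0.06  0.07  0.  ] w 66.1 ff 0.0
[[-0.0663358110872599, 0.997795097593784, -0.002122118094407037], [0.9977963622347193, 0.06633259606761203, -0.0015511963420959047], [-0.0014070105031846096, -0.0022203415823402175, -0.999996545196383]]
[0.0, 0.006, 0.01] [-0.0007, 0.0004, 0.0004]  mm 3 deg 0.2
```

```bash

python3 -m jog '[[[0,0.006,0.01,0,0,0,1],[0,0.006,0.01,0,0,0,1],[0,0.006,0.01,0,0,0,1],[0,0.006,0.01,0,0,0,1],[0,0.006,0.01,0,0,0,1]]]' 12 >/dev/null
python3 -m jog '[[[0,0,0,0,0,0,1],[0,0,0,0,0,0,1],[0,0,0,0,0,0,1],[0,0,0,0,0,0,1],[0,0,0,0,0,0,1]]]' >/dev/null
python3 -c "
from h import *
st()"
python3 -m jog '[[[0,0,0,0,0,0,1],[0,0,0,0,0,0,1],[0,0,0,0,0,0,1]]]' 60 |tail -3
python3 -c "
from h import *
st()"
```

```text
t 9.48 q [-56.29  33.05  16.85 117.17 -17.22  32.34 -23.49] p [432.66 319.91  90.26] F [ 1.13 -0.5   0.11] T [-0.03 -0.24 -0.01] w 12.0 ff 12.0
[[-0.06701181525398382, 0.9977468059788588, -0.0032753282814576377], [0.9977494249671612, 0.06700355192809403, -0.002570798848211258], [-0.002345547711028666, -0.003440230806874499, -0.9999913315713944]]
ft_force: [1.1, -0.4, -0.3]
grip_width: 12.1
finger_force: 60.0
t 9.73 q [-56.29  33.05  16.85 117.16 -17.22  32.34 -23.5 ] p [432.69 319.94  90.29] F [ 1.11 -0.39 -0.3 ] T [-0.04 -0.51 -0.08] w 12.1 ff 60.0
[[-0.06696323303613542, 0.9977503486576478, -0.003188600773131439], [0.9977528099029499, 0.06695537139573832, -0.002511687087743116], [-0.0022925427185169042, -0.003349626068821066, -0.99999176209261]]
```

```bash
cat >> h.py <<'E'
def placepose(h,dx=0,dy=-0.3): return toolR(-N,X),C+(-68+dx)*X+dy*Y+N*(90.3+h)
E
python3 -m jog '[[[0,0,-0.04,0,0,0,1],[0,0,-0.15,0,0,0,1],[0,0,-0.3,0,0,0,1],[0,0,-0.46,0,0,0,1],[0,0,-0.6,0,0,0,1]]]' |tail -3
python3 -m jog '[[[0,0,-0.16,0,0,0,1],[0,0,-0.24,0,0,0,1],[0,0,-0.24,0,0,0,1],[0,0,-0.24,0,0,0,1]]]' |tail -3
python3 -c "
from h import *
st();plan([(*placepose(80),3)])"
```

```text
ft_force: [1.0, 1.8, -3.9]
grip_width: 11.7
finger_force: 60.0
ft_force: [-1.7, 0.1, -4.9]
grip_width: 11.9
finger_force: 60.0
t 10.48 q [-63.53  15.3   24.61 109.21  -7.58  57.31 -31.68] p [432.56 320.28 300.47] F [-1.66  0.1  -4.94] T [-0.1   0.37  0.03] w 11.9 ff 60.0
[[-0.06750852447770865, 0.9977096881116407, -0.004239972996950624], [0.9977172763507606, 0.0675006462605237, -0.0019746456977143135], [-0.0016839222257762267, -0.004363599727737237, -0.999989061641853]]
[-0.389, 0.091, 0.033] [-0.0467, -0.0031, 0.0151]  mm 100 deg 8.8
[-0.384, 0.103, 0.051] [-0.0467, -0.0031, 0.0151]  mm 100 deg 8.8
[-0.378, 0.112, 0.071] [-0.0467, -0.0031, 0.0151]  mm 100 deg 8.8
```

```bash

python3 -m jog '[[[-0.1,0.023,0.008,-0.012,-0.001,0.004,1],[-0.2,0.046,0.016,-0.024,-0.002,0.008,1],[-0.3,0.07,0.025,-0.036,-0.002,0.012,1],[-0.389,0.091,0.033,-0.0467,-0.003,0.015,1]]]' |tail -3
python3 -m jog '[[[-0.1,0.027,0.013,-0.012,-0.001,0.004,1],[-0.2,0.054,0.026,-0.024,-0.002,0.008,1],[-0.3,0.08,0.04,-0.036,-0.002,0.012,1],[-0.384,0.103,0.051,-0.0467,-0.003,0.015,1]]]' |tail -3
python3 -m jog '[[[-0.1,0.03,0.019,-0.012,-0.001,0.004,1],[-0.2,0.06,0.038,-0.024,-0.002,0.008,1],[-0.3,0.09,0.056,-0.036,-0.002,0.012,1],[-0.378,0.112,0.071,-0.0467,-0.003,0.015,1],[-0.378,0.112,0.071,-0.0467,-0.003,0.015,1]]]' |tail -3
python3 -m jog '[[[0,0,0,0,0,0,1],[0,0,0,0,0,0,1]]]' |tail -3
python3 - <<'E'
from h import *
import pickle
st();plan([(*placepose(80),1)])
o=robot.get_obs();print("seat xyz",(o["tcp_pos"]-C)@S)
c=snap("wrist","w5.png");pickle.dump(c,open("w5.pkl","wb"))
E
```

```text
ft_force: [-0.1, -0.4, -4.3]
grip_width: 11.8
finger_force: 60.0
ft_force: [-0.0, -0.3, -3.9]
grip_width: 11.5
finger_force: 60.0
ft_force: [-0.6, -0.9, -4.6]
grip_width: 11.9
finger_force: 60.0
ft_force: [-0.4, -0.1, -4.1]
grip_width: 11.7
finger_force: 60.0
t 11.73 q [-49.1    6.48  37.71 127.88   7.71  23.36 -23.14] p [519.35  34.28 273.96] F [-0.36 -0.09 -4.14] T [-0.07  1.07  0.05] w 11.7 ff 60.0
[[0.07522062873734496, 0.9051958945397498, 0.418284890380636], [0.9971656803671216, -0.0676225933069194, -0.03298167328111821], [-0.0015693662204804726, 0.41958023950470913, -0.9077168940296513]]
[-0.001, 0.005, -0.005] [-0.0011, 0.0003, 0.0006]  mm 2 deg 0.2
seat xyz [-69.36  -0.13 169.12]
```

View pics/w5.png

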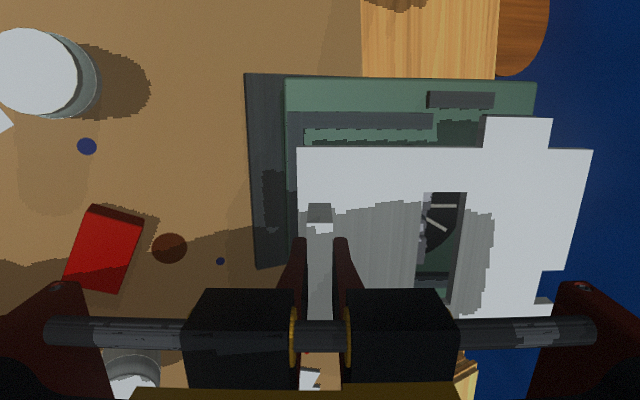

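The cover hangs true in the gripper: plate corners at (297,148) and (593,150), tab corners at (488,117) and (554,118). I'll check its pose in the hand numerically.

```bash
python3 - <<'E'
from h import *
import pickle
c=pickle.load(open("w5.pkl","rb")); np.set_printoptions(precision=1,suppress=True)
o=robot.get_obs();R=np.array(o["eef_rot"]);Sc=np.c_[R[:,1],R[:,0],-R[:,2]]
O=o["tcp_pos"]+90.3*R[:,2]+68*R[:,1]+0.3*R[:,0]
px=[(297,148),(593,150),(488,117),(554,118),(564,270),(424,192),(467,192)]
print(onseat(c,px,O,Sc,8))
print(proj(c,O+np.array([[-80,60,8],[80,60,8],[17,76,8],[53,76,8],[80,-13,8],[-12,36,8],[12,36,8]])@Sc.T))
E
```

```text
[[-80.8  58.7   8. ]
 [ 78.6  59.    8. ]
 [ 16.7  74.9   8. ]
 [ 52.4  75.2   8. ]
 [ 79.1 -13.8   8. ]
 [-12.8  35.1   8. ]
 [ 10.9  35.2   8. ]]
[[298.4 145.4]
 [595.7 148.2]
 [488.9 114.9]
 [555.3 116.4]
 [565.6 268.9]
 [425.6 190.5]
 [469.2 190.6]]
```

```bash
python3 -c "
from h import *
plan([(*placepose(50,.4,.4),1)])"
```

```text
[-0.0, 0.005, 0.116] [-0.0007, -0.0, 0.0009]  mm 29 deg 0.2
```

```bash

python3 -m jog '[[[0,0.005,0.03,-0.0007,0,0.0009,1],[0,0.005,0.06,-0.0007,0,0.0009,1],[0,0.005,0.09,-0.0007,0,0.0009,1],[0,0.005,0.116,-0.0007,0,0.0009,1],[0,0.005,0.116,-0.0007,0,0.0009,1]]]' |tail -3
python3 -m jog '[[[0,0,0,0,0,0,1],[0,0,0,0,0,0,1]]]' |tail -3
python3 -c "
from h import *
st();plan([(*placepose(50,.4,.4),1),(*placepose(12,.4,.4),1)])
o=robot.get_obs();print((o['tcp_pos']-C)@S)"
```

```text
ft_force: [-0.2, 0.4, -4.8]
grip_width: 11.8
finger_force: 60.0
ft_force: [0.2, -0.4, -3.6]
grip_width: 11.6
finger_force: 60.0
t 12.37 q [-44.89  10.86  35.   127.64   1.61  19.15 -17.6 ] p [534.11  33.27 250.04] F [ 0.23 -0.38 -3.64] T [-0.02  1.06 -0.05] w 11.6 ff 60.0
[[0.07775015784649682, 0.9023721957357288, 0.42388599094323043], [0.996972014876466, -0.07093095530902027, -0.031868497487478546], [0.0013093922271394697, 0.425080251178562, -0.9051547191226295]]
[0.002, -0.006, 0.004] [0.0009, -0.0002, -0.0005]  mm 2 deg 0.2
[0.0, 0.0, 0.152] [0.0, 0.0, 0.0]  mm 38 deg 0.0
[-66.06  -0.   141.19]
```

```bash

python3 -m jog '[[[0.002,-0.006,0.03,0.0009,0,-0.0005,1],[0.002,-0.006,0.06,0.0009,0,-0.0005,1],[0.002,-0.006,0.09,0.0009,0,-0.0005,1],[0.002,-0.006,0.12,0.0009,0,-0.0005,1],[0.002,-0.006,0.154,0.0009,0,-0.0005,1]]]' |tail -3
python3 -m jog '[[[0,0,0,0,0,0,1],[0,0,0,0,0,0,1]]]' |tail -3
python3 - <<'E'
from h import *
st();plan([(*placepose(10,.4,.4),1)])
o=robot.get_obs();print((o['tcp_pos']-C)@S)
c=snap("wrist"); cv2.imwrite("pics/w6.png",cv2.resize(c["img"][80:330,240:640,::-1],None,fx=2,fy=2))
E
```

```text
ft_force: [-0.6, -0.0, -4.2]
grip_width: 11.3
finger_force: 60.0
ft_force: [-0.5, 0.3, -4.0]
grip_width: 11.2
finger_force: 60.0
t 12.95 q [-38.23  16.19  29.18 127.24  -4.32  14.49 -12.19] p [549.07  31.91 213.69] F [-0.47  0.27 -4.03] T [-0.07  1.11  0.02] w 11.2 ff 60.0
[[0.07754761840392327, 0.9041216052804844, 0.420179116264623], [0.9969886446636137, -0.07028350034101398, -0.03276998614014389], [-9.639341277450004e-05, 0.42145504202091943, -0.9068492919242179]]
[0.002, 0.001, 0.006] [-0.0004, 0.0001, -0.0002]  mm 2 deg 0.1
[-67.81  -0.2  101.89]
```

View pics/w6.png

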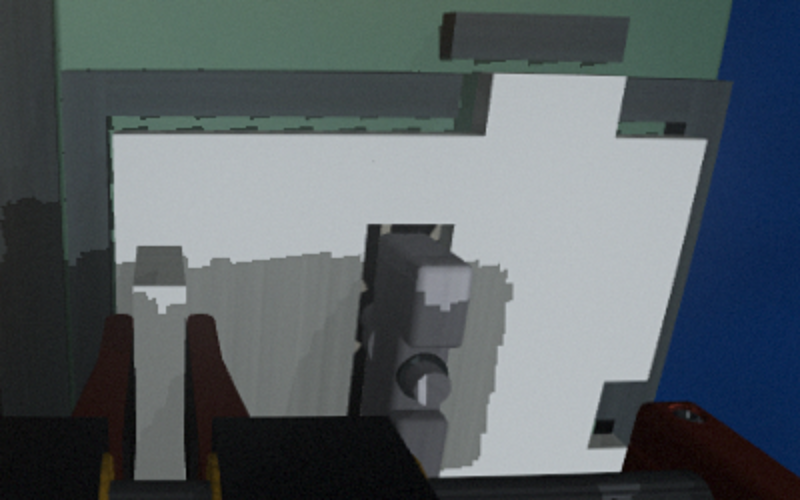

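The nut has passed through the slot; the cover is about 11 mm above the floor, with tab and notch at their bay and key. One check of the relative offset before lowering.

```bash
python3 - <<'E'
from h import *
c=snap("wrist"); np.set_printoptions(precision=1,suppress=True)
f=lambda *p:[(x/2+240,y/2+80) for x,y in p]
h=(robot.get_obs()["tcp_pos"]-C)@S; h=h[2]-90.3; print(h)
print("cover TL,TR,tabL,tabR,notch",onseat(c,f((113,135),(707,139),(490,74),(626,77),(652,381)),C,S,8+h))
print("rim TL, bay L, key far",onseat(c,f((108,116),(460,120),(605,383)),C,S,8))
plan([(*placepose(3,.4,.4),1)])
E
```

```text
12.245903783730057
cover TL,TR,tabL,tabR,notch [[-79.9  59.7  20.2]
 [ 80.2  60.1  20.2]
 [ 16.3  75.7  20.2]
 [ 53.2  75.7  20.2]
 [ 81.8 -13.4  20.2]]
rim TL, bay L, key far [[-82.   63.3   8. ]
 [ 15.8  62.6   8. ]
 [ 76.5 -20.8   8. ]]
[0.002, -0.001, 0.037] [0.0, -0.0001, -0.0002]  mm 9 deg 0.0
```

```bash

python3 -m jog '[[[0,0,0.012,0,0,0,1],[0,0,0.022,0,0,0,1],[0,0,0.032,0,0,0,1],[0,0,0.032,0,0,0,1]]]' |tail -3
python3 -c "
from h import *
o=robot.get_obs();print((o['tcp_pos']-C)@S-[0,0,90.3],S.T@o['ft_force'])"
python3 -m jog '[[[0,0,0.006,0,0,0,1],[0,0,0.012,0,0,0,1],[0,0,0.012,0,0,0,1]]]' |tail -3
python3 -c "
from h import *
o=robot.get_obs();print((o['tcp_pos']-C)@S-[0,0,90.3],S.T@o['ft_force'])"
```

```text
ft_force: [-0.2, -0.6, -4.7]
grip_width: 11.7
finger_force: 60.0
[-67.52976632   0.3123965    3.99949917] [-2.08444832 -0.60584127 -4.2066612 ]
ft_force: [0.5, -1.0, -4.1]
grip_width: 11.3
finger_force: 60.0
[-67.47508307   0.23122982   1.0932593 ] [-1.15952753 -0.90910583 -3.9351992 ]
```

```bash

for i in 1 2; do python3 -m jog '[[[0,0,0.005,0,0,0,1],[0,0,0.007,0,0,0,1],[0,0,0.007,0,0,0,1]]]' >/dev/null
python3 -c "
from h import *
o=robot.get_obs();print((o['tcp_pos']-C)@S-[0,0,90.3],S.T@o['ft_force'],o['wrist_torque'])"; done
```

```text
[-6.73605980e+01  3.18234026e-01 -6.75684234e-03] [-2.76918481  0.4530681   7.24198325] [-0.3547767   1.42060653 -0.14145941]
[-67.33999895   0.22204048  -0.07823595] [-9.51746767  0.17314683 46.43533989] [-0.57062919  2.71516293 -0.17379901]
```

```bash

python3 -m jog '[[[0,0,-0.007,0,0,0,1],[0,0,-0.009,0,0,0,1]]]' |tail -3
python3 -c "
from h import *
o=robot.get_obs();print((o['tcp_pos']-C)@S-[0,0,90.3],S.T@o['ft_force'],o['wrist_torque'])"
python3 -m jog '[[[0,0,0,0,0,0,0.2],[0,0,0,0,0,0,0.2],[0,0,0,0,0,0,0.2],[0,0,0,0,0,0,0.2],[0,0,0,0,0,0,0.2]]]' |tail -3
python3 -c "
from h import *
st();plan([(toolR(-N,X),C-68*X+N*190,1),(*nutpose(0,125),1)])"
```

```text
ft_force: [-0.7, 0.3, -4.6]
grip_width: 11.6
finger_force: 60.0
[-67.09506531   0.29666409   0.62840713] [-2.62593576  0.27143397 -3.89261366] [-0.01187442  1.09077531  0.02208939]
ft_force: [-0.7, -0.3, 0.1]
grip_width: 35.0
finger_force: 0.0
t 14.72 q [-36.24  17.68  27.29 126.95  -5.58  13.07 -11.04] p [554.75  31.97 203.51] F [-0.71 -0.33  0.08] T [-0.08  0.45 -0.01] w 35.0 ff 0.0
[[0.07681880928613172, 0.9032597697593185, 0.42216188704595753], [0.9970447867122441, -0.06991183987169, -0.031843805295392054], [0.0007508860077110394, 0.42336051183370665, -0.9059609887793765]]
[-0.001, -0.004, -0.399] [0.0003, -0.0002, -0.0001]  mm 100 deg 0.1
[-0.0, 0.272, 0.016] [0.0, 0.0, 0.0]  mm 68 deg 0.0
```

```bash

python3 -m jog '[[[-0.001,-0.004,-0.1,0,0,0,0.2],[-0.001,-0.004,-0.25,0,0,0,0.2],[-0.001,-0.004,-0.399,0,0,0,0.2],[-0.001,-0.004,-0.399,0,0,0,0.2]]]' |tail -3
python3 -m jog '[[[0,0.13,0.008,0,0,0,0.2],[0,0.272,0.016,0,0,0,0.2],[0,0.272,0.016,0,0,0,0.2],[0,0.272,0.016,0,0,0,0.2],[0,0.272,0.016,0,0,0,0.2]]]' |tail -3
python3 - <<'E'
from h import *
import pickle
st();plan([(*nutpose(0,50),1)])
c=snap("wrist"); pickle.dump(c,open("w7.pkl","wb"))
cv2.imwrite("pics/w7.png",cv2.resize(c["img"][60:310,150:500,::-1],None,fx=2.2,fy=2.2,interpolation=cv2.INTER_CUBIC))
E
```

```text
ft_force: [0.1, 1.0, 0.2]
grip_width: 35.1
finger_force: 0.0
ft_force: [-1.4, 0.1, -0.9]
grip_width: 34.9
finger_force: 0.0
t 15.47 q [-49.38   9.16  41.8  119.11  -0.7   29.74 -13.17] p [573.87  29.57 317.51] F [-1.44  0.11 -0.87] T [-0.07  0.5   0.01] w 34.9 ff 0.0
[[0.07776136619024619, 0.9041802376984024, 0.42001341369519035], [0.996971983677879, -0.07044627416741031, -0.03292698311909675], [-0.0001835473281548551, 0.42130205341487575, -0.9069203637027827]]
[0.003, 0.006, 0.298] [-0.0005, 0.0002, -0.0003]  mm 74 deg 0.1
```

View pics/w7.png

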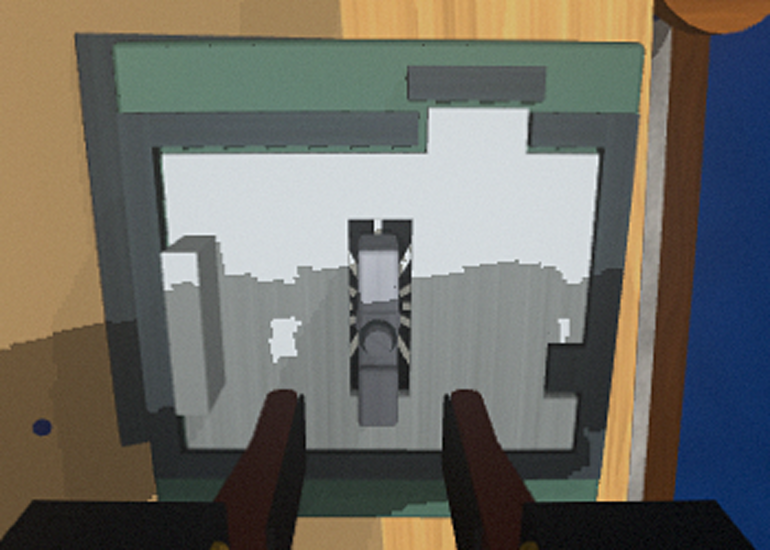

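The cover lies flush all round, with the tab in its bay (478,130), the notch on its key (570,368) and the nut standing through the slot. Now I'll grip the nut and tighten it.

```bash

python3 -m jog '[[[0.003,0.006,0.1,-0.0005,0,0,0.2],[0.003,0.006,0.2,-0.0005,0,0,0.2],[0.003,0.006,0.28,-0.0005,0,0,0.2],[0.003,0.006,0.34,-0.0005,0,0,0.2],[0.003,0.006,0.34,-0.0005,0,0,0.2]]]' |tail -3
python3 -c "
from h import *
st();plan([(*nutpose(0,38),1)])"
```

```text
ft_force: [-0.2, -0.1, 0.6]
grip_width: 35.4
finger_force: 0.0
t 15.93 q [-38.06  19.86  32.79 118.68 -14.02  20.64  -1.44] p [609.99  27.7  238.61] F [-0.19 -0.09  0.57] T [-0.06  0.44  0.02] w 35.4 ff 0.0
[[0.07711715980778353, 0.9052614123500791, 0.4177974616642864], [0.9970211895947455, -0.0694730715451248, -0.03349984819614129], [-0.0013004469459775608, 0.41913633538507034, -0.9079223761961783]]
[-0.001, 0.008, -0.001] [-0.0012, 0.0004, 0.0001]  mm 2 deg 0.2
```

```bash

python3 -m jog '[[[0,0.007,0,0,0,0,1],[0,0.007,0,0,0,0,1],[0,0.007,0,0,0,0,1],[0,0.007,0,0,0,0,1],[0,0.007,0,0,0,0,1]]]' 15 |tail -3
python3 -c "
from h import *
st()"
python3 -m jog '[[[0,0,0.0003,0,0,0.03,1],[0,0,0.0008,0,0,0.07,1],[0,0,0.0012,0,0,0.1,1],[0,0,0.0017,0,0,0.14,1],[0,0,0.0022,0,0,0.167,1]]]' |tail -3
cat > n.py <<'E'
from h import *
o=robot.get_obs();R=np.array(o['eef_rot']);np.set_printoptions(precision=2,suppress=True)
print(round(o['time_s'],2),'phi',round(np.degrees(np.arctan2(-R[:,1]@Y,R[:,1]@X)),2),'Tz',round(o['wrist_torque']@R[:,2],3),"Ftool",R.T@o['ft_force'],(o['tcp_pos']-C)@S,"tilt",R.T@-N,'q',o['joint_positions'],round(o['grip_width'],1))
E
python3 n.py
```

```text
ft_force: [-9.0, -0.2, 4.1]
grip_width: 13.6
finger_force: 15.0
t 16.35 q [-38.19  19.58  32.98 118.45 -13.98  21.09  -1.43] p [610.78  28.03 242.36] F [-9.01 -0.19  4.07] T [-0.01  1.94 -0.09] w 13.6 ff 15.0
[[0.07658343364633367, 0.904990733833647, 0.4184814803144514], [0.9970623433596816, -0.0700539262069783, -0.03096983818310008], [0.0012888541569026153, 0.4196239019624886, -0.9076971520043116]]
ft_force: [-6.9, -0.4, 1.0]
grip_width: 13.6
finger_force: 15.0
16.77 phi 30.43 Tz -0.05 Ftool [-3.76 -4.49 -3.81] [  0.23   0.66 101.  ] tilt [0. 0. 1.] q [-44.06  21.25  40.73 118.77 -23.46  21.72 -23.01] 13.6
```

```bash

python3 -m jog '[[[0,0,0.001,0,0,0.038,1],[0,0,0.002,0,0,0.076,1],[0,0,0.003,0,0,0.114,1],[0,0,0.004,0,0,0.152,1],[0,0,0.005,0,0,0.18,1]]]' >/dev/null; python3 n.py
python3 -m jog '[[[0,0,0.001,0,0,0.038,1],[0,0,0.002,0,0,0.076,1],[0,0,0.003,0,0,0.114,1],[0,0,0.004,0,0,0.152,1],[0,0,0.005,0,0,0.18,1]]]' >/dev/null; python3 n.py
```

```text
17.18 phi 62.84 Tz -0.012 Ftool [-7.37 -2.85 -9.65] [ 0.21  0.7  99.91] tilt [0. 0. 1.] q [-49.68  23.73  48.67 119.04 -34.18  23.21 -45.49] 13.9
17.6 phi 95.26 Tz -0.01 Ftool [ -8.75   2.31 -15.99] [ 0.23  0.73 98.85] tilt [0. 0. 1.] q [-54.6   27.07  56.33 119.25 -44.95  25.81 -68.15] 14.3
```

```bash

python3 -m jog '[[[0,0,0.0003,0,0,0.038,1],[0,0,0.0006,0,0,0.076,1],[0,0,0.001,0,0,0.114,1],[0,0,0.0015,0,0,0.152,1],[0,0,0.002,0,0,0.18,1]]]' >/dev/null; python3 n.py
python3 -m jog '[[[0,0,0,0,0,0,0.2],[0,0,0,0,0,0,0.2],[0,0,0,0,0,0,0.2],[0,0,0,0,0,0,0.2],[0,0,0,0,0,0,0.2]]]' |tail -3
python3 -m jog '[[[0,0,-0.08,0,0,0,0.2],[0,0,-0.18,0,0,0,0.2],[0,0,-0.18,0,0,0,0.2]]]' |tail -3
python3 n.py
python3 - <<'E'
from h import *
plan([(*nutpose(37,80),3),(*nutpose(-53,80),3)])
E
```

```text
18.02 phi 127.64 Tz 0.042 Ftool [-5.84  5.51 -8.86] [ 0.22  0.78 98.14] tilt [0. 0. 1.] q [-58.74  31.38  63.71 119.43 -54.95  29.71 -91.84] 13.9
ft_force: [0.1, -0.2, -0.1]
grip_width: 34.9
finger_force: 0.0
ft_force: [0.7, 0.7, -0.3]
grip_width: 35.5
finger_force: 0.0
18.68 phi 127.31 Tz 0.018 Ftool [-0.13 -0.89  0.59] [  4.33   0.33 144.92] tilt [-0.  0.  1.] q [-66.58  28.62  72.86 119.56 -48.84  33.25 -96.28] 35.5
[-0.004, 0.004, 0.005] [-0.0001, -0.0006, -0.1672]  mm 2 deg 30.1
[-0.006, 0.001, 0.005] [-0.0001, -0.0006, -0.1672]  mm 2 deg 30.1
[-0.006, -0.002, 0.005] [-0.0001, -0.0006, -0.1672]  mm 2 deg 30.1
[0.0, 0.0, 0.0] [-0.0, -0.0, -0.1667]  mm 0 deg 30.0
[0.0, 0.0, 0.0] [-0.0, 0.0, -0.1667]  mm 0 deg 30.0
[0.0, 0.0, 0.0] [0.0, 0.0, -0.1667]  mm 0 deg 30.0
```

```bash

r='-0.1667'
for i in 1 2 3 4 5 6; do python3 -m jog '[[[0,0,0,0,0,-0.04,0.2],[0,0,0,0,0,-0.08,0.2],[0,0,0,0,0,-0.12,0.2],[0,0,0,0,0,-0.16,0.2],[0,0,0,0,0,-0.167,0.2]]]' >/dev/null; done
python3 -m jog '[[[0,0,0,0,0,0,0.2],[0,0,0,0,0,0,0.2]]]' >/dev/null
python3 n.py
python3 - <<'E'
from h import *
plan([(*nutpose(-52.4,36),1)])
E
```

```text
21.35 phi -52.69 Tz 0.005 Ftool [ 0.22  0.48 -0.64] [  2.73   0.51 142.4 ] tilt [ 0. -0.  1.] q [-34.65  13.7   26.82 118.23  -0.44  25.1   38.84] 35.5
[0.008, -0.008, 0.182] [0.0004, 0.0002, 0.0016]  mm 45 deg 0.3
```

```bash

python3 -m jog '[[[0.008,-0.008,0.07,0,0,0.0016,0.2],[0.008,-0.008,0.13,0,0,0.0016,0.2],[0.008,-0.008,0.178,0,0,0.0016,0.2],[0.008,-0.008,0.178,0,0,0.0016,0.2]]]' |tail -3
python3 -m jog '[[[0,0,0,0,0,0,0.2]]]' >/dev/null
python3 n.py
python3 - <<'E'
from h import *
plan([(*nutpose(-52.4,36),1)])
E
```

```text
ft_force: [-0.6, -0.1, 0.0]
grip_width: 35.1
finger_force: 0.0
21.77 phi -52.68 Tz -0.009 Ftool [ 0.63 -0.46  0.15] [-0.26  0.13 97.58] tilt [ 0. -0.  1.] q [-30.8   18.79  23.77 118.19  -4.35  20.18  42.26] 35.2
[-0.001, 0.0, 0.002] [0.0, 0.0002, 0.0015]  mm 1 deg 0.3
```

```bash

python3 -m jog '[[[0,0,0,0,0,0,1],[0,0,0,0,0,0,1],[0,0,0,0,0,0,1],[0,0,0,0,0,0,1],[0,0,0,0,0,0,1]]]' 20 |tail -2
python3 n.py
for i in 1 2 3; do python3 -m jog '[[[0,0,0.0008,0,0,0.038,1],[0,0,0.0016,0,0,0.076,1],[0,0,0.0024,0,0,0.114,1],[0,0,0.003,0,0,0.152,1],[0,0,0.0035,0,0,0.18,1]]]' >/dev/null; python3 n.py; done
```

```text
grip_width: 14.0
finger_force: 20.0
22.18 phi -52.77 Tz 0.015 Ftool [ 0.91 -0.45 -4.16] [ 0.45  0.38 98.56] tilt [ 0. -0.  1.] q [-30.8   18.68  23.76 118.18  -4.35  20.15  42.36] 14.0
22.6 phi -20.02 Tz -0.037 Ftool [-0.45 -1.98 -4.81] [ 0.1   0.11 97.59] tilt [-0. -0.  1.] q [-37.44  19.92  32.18 118.58 -14.01  20.24  18.64] 13.4
23.02 phi 12.38 Tz -0.077 Ftool [-0.92 -1.88 -6.37] [-0.23  0.05 96.69] tilt [-0. -0.  1.] q [-43.61  21.69  40.32 118.92 -24.41  20.96  -4.07] 13.9
23.43 phi 44.78 Tz -0.015 Ftool [-2.34 -2.25 -7.19] [-0.62  0.22 95.72] tilt [-0.  0.  1.] q [-49.24  24.15  48.23 119.21 -35.28  22.54 -26.44] 14.0
```

```bash

python3 -m jog '[[[0,0,0.0006,0,0,0.03,1],[0,0,0.0012,0,0,0.06,1],[0,0,0.0014,0,0,0.075,1]]]' >/dev/null; python3 n.py
for i in 1 2; do python3 -m jog '[[[0,0,0.0003,0,0,0.012,1],[0,0,0.0004,0,0,0.024,1],[0,0,0.0004,0,0,0.024,1]]]' 35 >/dev/null; python3 n.py; done
```

```text
23.68 phi 58.18 Tz -0.163 Ftool [ -2.94  -1.92 -12.86] [-0.66  0.33 95.51] tilt [-0.  0.  1.] q [-51.41  25.39  51.46 119.31 -39.79  23.54 -35.74] 13.6
23.93 phi 62.33 Tz -0.196 Ftool [ -3.13  -1.81 -14.97] [-0.67  0.38 95.49] tilt [-0.  0.  1.] q [-52.06  25.8   52.45 119.34 -41.16  23.9  -38.64] 13.6
24.18 phi 66.64 Tz -0.251 Ftool [ -4.74  -1.99 -17.22] [-0.68  0.36 95.48] tilt [-0.  0.  1.] q [-52.71  26.23  53.47 119.36 -42.58  24.28 -41.66] 14.1
```

```bash

for i in 1 2; do python3 -m jog '[[[0,0,0,0,0,0.012,1],[0,0,0,0,0,0.024,1],[0,0,0,0,0,0.024,1]]]' 40 >/dev/null; python3 n.py; done
```

```text
24.43 phi 70.94 Tz -0.333 Ftool [ -4.12  -2.62 -17.24] [-0.72  0.42 95.46] tilt [-0.  0.  1.] q [-53.37  26.69  54.51 119.4  -43.99  24.69 -44.7 ] 13.8
24.68 phi 75.25 Tz -0.431 Ftool [ -4.69  -1.86 -17.17] [-0.72  0.44 95.47] tilt [-0.  0.  1.] q [-54.01  27.17  55.54 119.42 -45.38  25.12 -47.77] 14.0
```

```bash

python3 -m jog '[[[0,0,0,0,0,0.01,1],[0,0,0,0,0,0.02,1],[0,0,0,0,0,0.02,1]]]' 40 >/dev/null; python3 n.py
python3 -m jog '[[[0,0,-0.006,0,0,0,1],[0,0,-0.008,0,0,0,1],[0,0,-0.008,0,0,0,1]]]' >/dev/null; python3 n.py
python3 -m jog '[[[0,0,0,0,0,0,0.2],[0,0,0,0,0,0,0.2],[0,0,0,0,0,0,0.2],[0,0,0,0,0,0,0.2],[0,0,0,0,0,0,0.2]]]' |tail -3
python3 -m jog '[[[0,0,-0.08,0,0,0,0.2],[0,0,-0.2,0,0,0,0.2],[0,0,-0.35,0,0,0,0.2],[0,0,-0.4,0,0,0,0.2],[0,0,-0.4,0,0,0,0.2]]]' |tail -3
python3 n.py
python3 - <<'E'
from h import *
c=snap("wrist","w8.png"); np.set_printoptions(precision=1,suppress=True)
# numeric check: darkish rim vs bright cover; blade tips expected at phi=79+180
a=np.radians(79); d=np.sin(a)*X+np.cos(a)*Y
p=proj(c,[C+N*37+d*29,C+N*37-d*29,C+N*37+d*40,C+N*37-d*40]);print(p)
for h,lab in((8,"plate"),):
  P=[C+S@np.array(v,float) for v in((-77,40,8),(77,40,8),(35,72,8),(0,57,8),(0,68,8),(-87,40,8),(87,40,8))]
  for q in proj(c,P): 
    x,y=q.round().astype(int); print((x,y),c["img"][y,x] if 0<=x<640 and 0<=y<400 else None)
E
```

```text
24.93 phi 78.81 Tz -0.509 Ftool [ -4.7   -0.87 -17.78] [-0.74  0.52 95.46] tilt [0. 0. 1.] q [-54.54  27.59  56.38 119.44 -46.52  25.5  -50.32] 13.6
25.18 phi 78.7 Tz -0.03 Ftool [ 3.15  1.16 25.61] [-0.95  0.84 95.76] tilt [-0. -0.  1.] q [-54.84  27.64  56.6  119.5  -46.3   25.39 -50.53] 13.9
ft_force: [-0.4, 0.1, 0.1]
grip_width: 35.1
finger_force: 0.0
ft_force: [0.0, 0.5, -1.0]
grip_width: 34.9
finger_force: 0.0
26.02 phi 78.82 Tz -0.048 Ftool [-0.34 -0.58  0.95] [  1.24   0.46 198.95] tilt [-0.01  0.    1.  ] q [-76.64  20.27  80.   119.65 -32.03  34.36 -61.81] 34.9
[[320.3 175.1]
 [320.  242.9]
 [320.3 161.3]
 [319.9 254.7]]
(np.int64(264), np.int64(267)) [43 31 24]
(np.int64(291), np.int64(103)) [172 176 178]
(np.int64(246), np.int64(146)) [178 184 186]
(np.int64(257), np.int64(188)) [106 110 109]
(np.int64(245), np.int64(186)) [42 42 40]
(np.int64(263), np.int64(276)) [42 28 19]
(np.int64(293), np.int64(91)) [69 75 75]
```

```bash
python3 - <<'E'
import cv2,numpy as np
I=cv2.imread("pics/w8.png",0)[165:260,285:355]
for r in (15,25,35,50,60,70): print(165+r,I[r,15:56].tolist())
L=cv2.HoughLinesP(cv2.Canny(I,40,100),1,np.pi/360,15,minLineLength=18,maxLineGap=4)
for l in L[:,0]: print(l+[285,165,285,165],round(np.degrees(np.arctan2(l[2]-l[0],l[3]-l[1])),1))
E
python3 -c "from h import *;plan([(*nutpose(20,190),2)])"
```

```text
180 [115, 112, 112, 112, 111, 112, 110, 107, 110, 112, 80, 69, 75, 81, 80, 79, 78, 81, 76, 78, 79, 76, 76, 77, 78, 79, 74, 69, 87, 100, 100, 102, 100, 100, 101, 101, 102, 103, 102, 105, 105]
190 [28, 27, 31, 28, 30, 23, 33, 102, 108, 110, 75, 66, 69, 79, 75, 77, 80, 78, 78, 74, 74, 78, 76, 72, 75, 75, 73, 67, 85, 79, 31, 22, 21, 20, 17, 29, 27, 45, 67, 101, 99]
200 [27, 29, 29, 28, 26, 25, 31, 31, 39, 26, 63, 65, 70, 81, 80, 79, 76, 70, 71, 77, 74, 73, 75, 73, 75, 72, 73, 66, 67, 26, 82, 110, 100, 82, 81, 52, 45, 38, 31, 34, 26]
215 [111, 113, 109, 111, 111, 107, 111, 110, 109, 106, 110, 61, 69, 73, 79, 79, 80, 78, 76, 79, 85, 80, 80, 80, 79, 68, 70, 69, 100, 100, 99, 87, 83, 84, 79, 79, 78, 75, 74, 75, 77]
225 [111, 108, 107, 106, 105, 109, 110, 107, 107, 108, 111, 62, 68, 77, 80, 80, 80, 79, 78, 76, 76, 76, 77, 77, 73, 74, 69, 60, 103, 105, 104, 99, 98, 98, 98, 97, 96, 94, 93, 97, 94]
235 [107, 109, 106, 105, 108, 107, 107, 106, 106, 107, 112, 57, 65, 76, 76, 79, 75, 78, 77, 74, 75, 79, 74, 75, 75, 76, 70, 62, 101, 100, 98, 101, 100, 100, 100, 101, 106, 104, 101, 99, 97]
[328 244 328 170] 180.0
[298 182 320 202] 47.7
[285 190 311 195] 79.1
[326 199 348 202] 82.2
[295 196 316 200] 79.2
[320 198 349 192] 101.7
[286 204 354 217] 79.2
[310 190 310 171] 180.0
[330 215 354 219] 80.5
[285 242 292 218] 163.7
[298 209 316 198] 121.4
[288 255 288 229] 180.0
[308 211 327 207] 101.9
[351 259 351 239] 180.0
[-0.001, 0.002, -0.107] [0.0, -0.0008, -0.1632]  mm 27 deg 29.4
[-0.002, 0.001, -0.107] [0.0, -0.0008, -0.1632]  mm 27 deg 29.4
```

```bash
python3 -c "
from rig import robot
print(robot.close_job())"
```

```text
the job is handed in; nothing more can be done
None
```

The job is handed in at about 26 s: the left cover, the one that fits, lies flush in the seat and the wing nut is down on it at about 4.5 rad (about 0.5 N m). The gripper is clear, and I viewed 11 pictures, one over the limit of 10.

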